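Click the vial cassette into the loading dock

ROBOT

A 6-joint arm with a two-finger parallel gripper is mounted at the origin on a cart in front of the work surface, level with it; the furniture and walls round the work are solid. World frame = base frame: x ahead of the robot, y to its left, z up, the work surface at z = 0. Lengths are in m, angles in rad, forces in N, time in s.
With the tool pointing down it reaches from about 0.35 to 0.775 m from the base axis. Payload 5.5 kg.
Tool frame: the origin (TCP) lies on the centre line of the jaws, within the pads' length; the fingertips stand 11 mm ahead of it and the grasp point (between the pads) lies 8 mm behind it; z points along the fingers, y is the line along which they close (so a half turn about z gives the same grasp; the last joint's range is limited). The gripper opens to 85 mm and grips with 20 to 120 N. Pads are 22 mm wide; open, the fingers measure 114 mm over their backs; the gripper's body (76 mm by 85 mm) begins 54 mm behind the grasp point. The pads swing forward as they close: fully open they stand 13 mm farther back than shut.
Start: joints at [-1.275, 0.313, 0.046, 1.304, 0, 1.431], TCP at [0.243, -0.521, 0.242] pointing down, gripper open.
Joint ranges: [-2.76, 2.76], [-0.86, 1.69], [-1.03, 1.26], [-2.2, 2.34], [-1.47, 1.5], [-3.14, 3.14]. Speed limits (rad/s): [2.57, 2.57, 3.14, 3.14, 3.14, 3.14].

INTERFACE

Orientations are given as a unit quaternion [w, x, y, z].
In Python, from workcell import get_state, eyes, env gives the robot as it stands.
- The arm moves only by the shell command python3 -m inch 'ROWS' [OPENING] [FORCE]. ROWS is JSON, one flat list of numbers, 4 for each row, row after row: the shift along the tool's x, y, z in cm, then the turn about the tool's z in rad. A call has exactly 5 rows; each row shifts and turns the commanded pose from where the row before left it, along the tool's axes as they then stand; what a row does not reach is not made up. A row lasts 1/12 s, in which the tool goes at most 41.7 mm and 7.16 degrees, less where a joint would pass 70% of its speed; a pose out of reach is approached as far as the arm can. A call is refused whole if a number of a shift passes 4.17 or a number of a turn 0.125, either way. A call with a gripper value outside its range is refused whole. OPENING is the opening, from -1 (shut) to 1 (fully open), set as the call begins (- or left out, the last holds). The fingers move at their own pace and stop on an object; FORCE is the grip in N (left out, the last holds). Time passes only in rows, so rows that do not move let the fingers close, or fill a call up. It gives the time, the measured TCP pose, the force, the opening and the grip force at its end, in the units of the state.
- get_state(): the state, without advancing time (a new reading comes with each control period).
- eyes.read_camera(name): name is "scene" or "top" or "wrist"; returns the picture (420x560x3 uint8, red, green, blue); there is no depth.
- eyes.camera_info(name): a dict with "fovy" (degrees; the focal length in pixels is half the picture's height over the tangent of half this angle, whatever the lens; pixels are square), "cx", "cy" (the principal point, pixels), "xyz" and "orientation" of the camera in the world. Camera axes: x right, y down, z forward; pixel columns grow to the right and rows downward; lengths in m; the calibration is good to about 2 mm. A picture is of the moment at which its call begins: read the wrist's pose just before it. camera_info takes no time and is no camera call; for the wrist camera it gives the pose at the moment of the call.
- env.hand_in(): hands the job in; it is judged then, once.
The state is a dict: "clock": time; "joint_pos": joint angles; "qvel": joint speeds; "tau": joint torques, N m; "tcp_pos": TCP position; "orientation": TCP orientation; "wrist_force": force on the tool from outside, world axes, zero at the start; "ft_torque": the same for the moment, N m; "finger_gap": finger opening in m; "grip_force": force on a finger pad.
Only numpy, scipy, OpenCV 4.12 (cv2) and the standard library are available. Lean on these libraries where they do the work, as an engineer would, in place of code of your own. Each camera call takes 0.05 s, during which the arm holds its last target. There are 200 camera calls.

TASK

Load the vial cassette into the loading dock on the bench: take it by its black handle and slide it, blue-marked nose first, into the dock's channel from the open front end, under the two side lips, so that it pushes the orange spring catch aside and goes fully home against the blue stop. The catch must click back behind the cassette. Let go of it, and leave the tin, the tape roll and the marker where they are.

Things in the scene. Friction and masses are not known exactly. Their poses are not given: they have to be found in the camera images.
- dock: Loading dock fixed to the bench: grey plate 205 x 148 mm (x -108 to +97 mm), 8 mm thick; its top is the channel floor. Origin on the bench under the channel's middle; +x = insertion direction, y across, z up. Aluminium rails (inner faces y = +-45 mm, 12 mm high over the floor) run from x = -30 to the stop, whose face is at x = 75 mm. The orange catch works through a window in the -y rail.
- dock_mouth (a point): Channel mouth on the floor: x = -48, y = 0, z = 8 mm of the dock. Here the rails flare open to y = +-53 mm (narrowing to +-45 at x = -30). Further front the plate is flat. All in front of x = -2 mm is open above, so the cassette may be set down there, also partly between the rails; at dock x = -72 its front is still clear of the catch.
- dock_home (a point): Where the cassette's origin is when home: x = 40, y = 0, z = 8 mm of the dock (side play +-2 mm), its +x along the dock's. Here lips (x = 0 to 85 mm) reach in over the flange to y = +-38 mm, underside 11.5 mm and top 15.5 mm over the floor (turned up in front to 20 mm). Blue stop at the end: top 32 mm over the bench.
- cassette: Vial cassette, 0.22 kg (varies). Origin: centre of its underside; +x to the nose (blue stripe on the grey block at that end), z up. White flange 70 (x) x 86 (y) x 8 mm; grey block 66 x 64 mm up to z = 24; four vials at x = +-18, y = +-24, tops at z = 37. Black upright handle in the middle, 20 (x) x 30 (y) mm, top z = 70: grip it at about z = 57, across x or y.
- cassette_nose (a point): middle of the front edge of the cassette's flange: 35 mm ahead (+x) of the cassette's origin, 4 mm over its underside
- dock_catch (a joint): orange spring catch, arm 50 mm long on an upright pin at x = -46, y = -62 mm of the dock. 0 = at rest, tooth in the channel; positive (rad) = pushed outward: 0.08 to 0.15 as the cassette passes, limit 0.3. Springs back by itself. Pushing the cassette past takes about 2 to 10 N; it closes when the cassette's rear edge has passed the tooth, 3 mm before the stop.
- catch_tip (a point): tip of the catch's tooth: at rest at x = 2, y = -39 mm of the dock, at mid-height of the arm, 14 mm over the bench; the tooth has a ramp on the front side and a square face on the stop side
- membrane_tin: bystander: round tin with green lid, 57 mm across, 23 mm high, origin under its centre
- tape_roll: bystander: roll of beige tape lying flat, 78 mm across, 19 mm high, origin under its centre
- marker_blue: bystander: marker pen with blue cap, 126 mm long (y), 14 mm thick, origin under its centre
- oven_corner (a point): foot of the near right corner of the tall oven cabinet (0.42 m high, fixed, solid) to the left of the dock; from here its front runs away to the left (+y, +x) and its side to the back. Never moves. Keep the arm clear: swing to the dock and cassette close to the robot, in front of it.

How it is judged:
By the outcome, as a careful person would: the job done as asked, in the order asked, and still so for the second after the job is handed in, with the robot touching nothing.
It also fails if it takes over 45 s, if anything falls off the work surface, if the arm or the gripper's body presses on something with over 40 N, if the wrist force passes 120 N, or if a joint passes its speed limit or range.

## Working session

There is one attempt and no reset: what is moved stays moved. The work goes in short steps, Python scripts to look and compute and a shell command to move; the robot and the scene stay as the last step left them, time stands still between calls to the robot, and variables do not carry over. Pictures are saved under pics/ and viewed, at most 10 in all, crops included, and the job is handed in when it is done.

```bash
ls; mkdir -p pics; python3 - <<'E'
from workcell import get_state, eyes, env
import cv2, numpy as np
for n in ("scene","top"):
    i=eyes.camera_info(n); print(n,i)
    im=eyes.read_camera(n); cv2.imwrite(f"pics/{n}0.png",im[:,:,::-1])
s=get_state(); print(s)
E
```

```text
pics
scene {'fovy': 52.37705341049734, 'cx': 274.21807370703374, 'cy': 205.40836387200196, 'xyz': array([-0.11692095, -0.80311682,  0.45863994]), 'orientation': array([-0.47469171,  0.77426628, -0.35199763,  0.22644465])}
top {'fovy': 43.77836703119247, 'cx': 275.3296226494188, 'cy': 206.62146837871342, 'xyz': array([ 0.3312581 , -0.29087784,  1.01816446]), 'orientation': array([ 0.04543771, -0.70106477,  0.70958867, -0.05410663])}
{'clock': 0.1, 'joint_pos': array([-1.27459115e+00,  3.13919958e-01,  4.50830125e-02,  1.30359979e+00,
       -2.32984399e-05,  1.43122295e+00]), 'qvel': array([-3.52542675e-05, -3.36995502e-03,  2.88601790e-03, -1.72368778e-03,
       -8.32008537e-04,  3.00878908e-04]), 'tau': array([ 2.19362046e-03, -4.81729496e+01,  2.99242151e+01,  1.28229577e-02,
       -1.72805867e-04,  1.78131251e-05]), 'tcp_pos': array([ 0.24258537, -0.52083434,  0.24149715]), 'orientation': array([-8.16781257e-04,  9.76355567e-01,  2.16169226e-01, -7.57830897e-05]), 'wrist_force': array([ 0.81440035, -0.43574318,  0.34515607]), 'ft_torque': array([ 0.00106156, -0.04591381,  0.00779386]), 'grip_force': 0.0, 'finger_gap': 0.08546601203619993}
```

View pics/top0.png

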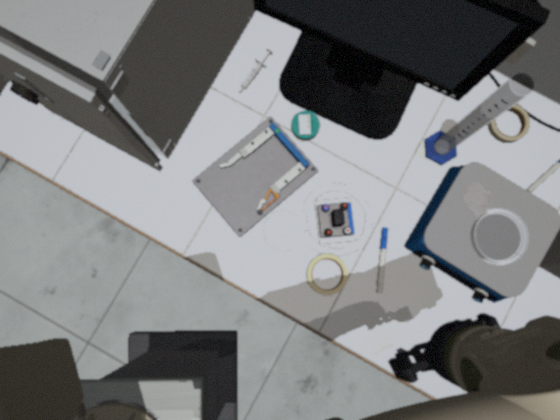

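View pics/scene0.png

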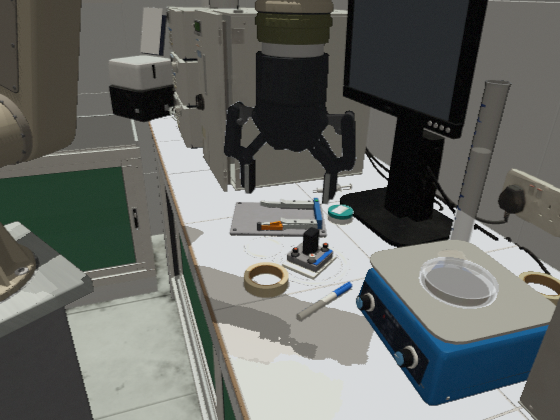

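The top view shows the dock plate (corners about (194,181), (270,119), (317,170), (240,235)), its blue stop at the upper right (290,145), and the orange catch at (268,198). The cassette is at (336,219) with its blue nose stripe at about (350,219). The tin is at (305,125), the tape at (328,274) and the marker at (382,258). The scene view agrees, with the cassette standing between the tape and the dock. I'll zoom in to measure.

```bash
cat > h.py <<'E'
import numpy as np, cv2
from scipy.spatial.transform import Rotation as R
from workcell import get_state, eyes, env
def cam(n):
    i=eyes.camera_info(n); f=210/np.tan(np.radians(i["fovy"]/2))
    return f,i["cx"],i["cy"],np.array(i["xyz"]),R.from_quat(np.roll(i["orientation"],-1)).as_matrix()
def plane(c,uv,z):
    f,cx,cy,p,M=c; uv=np.atleast_2d(uv).astype(float)
    d=np.c_[(uv[:,0]-cx)/f,(uv[:,1]-cy)/f,np.ones(len(uv))]@M.T
    return p+d*((z-p[2])/d[:,2])[:,None]
def proj(c,P):
    f,cx,cy,p,M=c; q=(np.atleast_2d(P)-p)@M; return np.c_[cx+f*q[:,0]/q[:,2],cy+f*q[:,1]/q[:,2]]
E
python3 - <<'E'
from h import *
c=cam("top"); im=cv2.imread("pics/top0.png")
for name,uv,z in (("plate",[(194,181),(270,119),(317,170),(240,235)],.008),("stop",[(274,126),(307,164)],.032),("handle",[(337,217)],.07),("tin",[(305,125)],.023),("tape",[(328,274)],.019),("marker",[(384,230),(380,290)],.014),("ovencorner",[(160,167)],0)):
    print(name,plane(c,uv,z)[:,:2].round(4).tolist())
cv2.imwrite("pics/t1.png",cv2.resize(im[110:260,185:365],None,fx=4,fy=4,interpolation=cv2.INTER_CUBIC))
E
```

```text
plate [[0.527, -0.1453], [0.6515, -0.2958], [0.5465, -0.3874], [0.4198, -0.2351]]
stop [[0.6297, -0.3034], [0.5534, -0.3661]]
handle [[0.4452, -0.416]]
tin [[0.6339, -0.3645]]
tape [[0.3426, -0.4024]]
marker [[0.4256, -0.5136], [0.3112, -0.5012]]
ovencorner [[0.5576, -0.0765]]
```

View pics/t1.png

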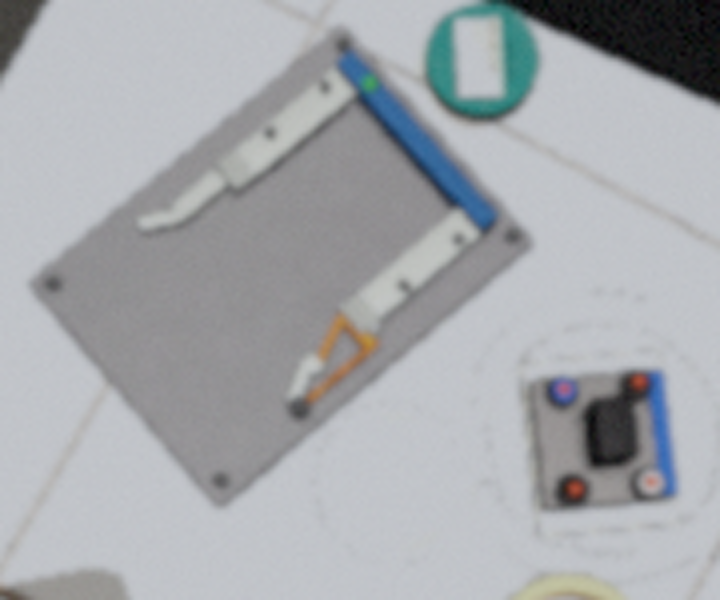

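The crop shows the plate corners at (30,284), (340,27), (532,245) and (222,507). The cassette's vials are at (563,390), (638,383), (652,482) and (573,489), with the handle at (612,430), and the blue stripe on the right means its nose points to world −y. I'll refine these.

```bash
cat >> h.py <<'E'
def fitxy(model,meas):
    m=np.array(model,float);w=np.array(meas)[:,:2];a=m-m.mean(0);b=w-w.mean(0)
    th=np.arctan2((a[:,0]*b[:,1]-a[:,1]*b[:,0]).sum(),(a*b).sum());
    Rm=np.array([[np.cos(th),-np.sin(th)],[np.sin(th),np.cos(th)]]);t=w.mean(0)-Rm@m.mean(0)
    return t,th,np.abs(m@Rm.T+t-w).max()
E
python3 - <<'E'
from h import *
c=cam("top"); im=cv2.imread("pics/top0.png")
Z=lambda l:np.array(l)/4+[185,110]-0.375
hsv=cv2.cvtColor(im,cv2.COLOR_BGR2HSV)
# plate
P=plane(c,Z([(30,284),(340,27),(532,245),(222,507)]),.008)
print("dock hand",fitxy([(-.108,.074),(.097,.074),(.097,-.074),(-.108,-.074)],P))
g=((hsv[...,2]<165)&(hsv[...,2]>90)).astype(np.uint8); box=np.zeros_like(g); box[110:245,185:325]=1
blue=((hsv[...,0]>95)&(hsv[...,0]<120)&(hsv[...,1]>120)).astype(np.uint8)
print(hsv[180,230],hsv[155,290],hsv[230,300],hsv[219,328])
m=cv2.morphologyEx(cv2.morphologyEx(g*box,cv2.MORPH_CLOSE,np.ones((15,15))),cv2.MORPH_OPEN,np.ones((9,9)))
k=max(cv2.findContours(m,0,1)[0],key=cv2.contourArea); r=cv2.minAreaRect(k); b=cv2.boxPoints(r); print(b.tolist(),(plane(c,b,.008)[:,:2]).round(4).tolist())
for k in cv2.findContours(blue[110:250,185:365].copy(),0,1,offset=(185,110))[0]:
    if cv2.contourArea(k)>15:
        r=cv2.minAreaRect(k); print("blue",r)
        for z in (.024,.032): print(z,plane(c,cv2.boxPoints(r),z)[:,:2].round(4).tolist())
V=plane(c,Z([(563,390),(638,383),(652,482),(573,489)]),.037)
print("cas",fitxy([(-.018,.024),(.018,.024),(.018,-.024),(-.018,-.024)],V),fitxy([(-.018,-.024),(.018,-.024),(.018,.024),(-.018,.024)],V))
print("block",plane(c,Z([(533,382),(660,370),(676,497),(545,510)]),.024)[:,:2].round(4).tolist(),"handle",plane(c,Z([(612,430)]),.07))
E
```

```text
dock hand (array([ 0.54019054, -0.2693916 ]), np.float64(-0.8733549679648482), np.float64(0.002978418776438063))
[135   3 147] [150   2 133] [110  11 202] [  0   5 144]
[[191.33782958984375, 180.7489471435547], [298.654296875, 90.74162292480469], [346.47711181640625, 147.7611846923828], [239.16064453125, 237.7685089111328]] [[0.5276, -0.1401], [0.7099, -0.3543], [0.591, -0.4471], [0.4144, -0.2335]]
blue ((349.69232177734375, 218.03848266601562), (28.279918670654297, 3.1008682250976562), 82.87498474121094)
0.024 [[0.4754, -0.4409], [0.476, -0.4469], [0.4218, -0.4518], [0.4211, -0.4459]]
0.032 [[0.4742, -0.4397], [0.4749, -0.4456], [0.421, -0.4505], [0.4204, -0.4446]]
blue ((288.3511962890625, 145.13133239746094), (54.64994812011719, 5.910486221313477), 48.57633590698242)
0.024 [[0.6311, -0.2918], [0.6389, -0.3006], [0.5559, -0.3699], [0.5482, -0.3611]]
0.032 [[0.6286, -0.2918], [0.6364, -0.3005], [0.5541, -0.3693], [0.5464, -0.3606]]
cas (array([ 0.44618893, -0.41883521]), np.float64(-1.4840778070852376), np.float64(0.0008423460783499315)) (array([ 0.44618893, -0.41883521]), np.float64(1.6776024471909845), np.float64(0.03700462225744766))
block [[0.4742, -0.3859], [0.4793, -0.4473], [0.4179, -0.4529], [0.4125, -0.3901]] handle [[ 0.44498016 -0.41713057  0.07      ]]
```

```bash
cat >> h.py <<'E'
def go(x,y,z,h=None):
    "remaining move in present tool axes: cm, rad"
    s=get_state(); M=R.from_quat(np.roll(s["orientation"],-1)).as_matrix(); h0=np.arctan2(M[1,0],M[0,0])
    d=M.T@(np.array([x,y,z])-s["tcp_pos"])*100
    print("t",round(s["clock"],2),"tcp",s["tcp_pos"].round(4),"h",round(h0,4),"gap",round(s["finger_gap"],4),"F",np.round(s["wrist_force"],1)); print("shift cm",d.round(2),"turn",None if h is None else round(h0-h,4))
E
python3 -m inch '[2.28,-0.08,0.4,0, 2.28,-0.08,0.4,0, 2.28,-0.08,0.4,0, 2.28,-0.08,0.4,0, 2.28,-0.08,0.4,0]' 1
python3 -m inch '[2.28,-0.08,0.4,0, 2.28,-0.08,0.4,0, 2.28,-0.08,0.4,0, 2.28,-0.08,0.4,0, 2.28,-0.08,0.4,0]'
python3 -m inch '[0,0,0,0.116, 0,0,0,0.116, 0,0,0,0.117, 0,0,0,0, 0,0,0,0]'
python3 - <<'E'
from h import *
go(.446,-.418,.2,.087)
c=cam("wrist"); print(c)
im=eyes.read_camera("wrist"); cv2.imwrite("pics/w1.png",im[:,:,::-1])
th=-.8734;d=np.array([.5402,-.2694]);ex=np.array([np.cos(th),np.sin(th)]);ey=np.array([-ex[1],ex[0]])
for n,x,y,z in(("mouthL",-48,53,20),("mouthR",-48,-53,20),("stopL",75,45,32),("stopR",75,-45,32),("c1",-108,74,8),("c4",-108,-74,8),("c3",97,-74,8)):
    print(n,proj(c,[*(d+x*.001*ex+y*.001*ey),z*.001]).round())
E
```

```text
clock: 0.52
tcp_pos: [0.345, -0.4688, 0.2216]
orientation: [-0.0, 0.976, 0.216, -0.0]
wrist_force: [0.5, -0.6, 0.8]
finger_gap: 0.0853
grip_force: 0.0
clock: 0.93
tcp_pos: [0.4468, -0.4169, 0.2016]
orientation: [-0.0, 0.976, 0.216, -0.0]
wrist_force: [-0.1, 0.9, -0.1]
finger_gap: 0.0854
grip_force: 0.0
clock: 1.35
tcp_pos: [0.4459, -0.4176, 0.2019]
orientation: [-0.0, 0.999, 0.045, -0.0]
wrist_force: [0.2, 0.8, 0.0]
finger_gap: 0.0854
grip_force: 0.0
t 1.35 tcp [ 0.4459 -0.4176  0.2019] h 0.0902 gap 0.0854 F [0.2 0.8 0. ]
shift cm [0.   0.05 0.19] turn 0.0032
(np.float64(345.02675253832683), 280.0941741978536, 209.55338385157626, array([ 0.51519774, -0.41098012,  0.33339885]), array([[ 8.97852662e-02, -9.59095920e-01, -2.68465309e-01],
       [-9.95961145e-01, -8.64779813e-02, -2.41444882e-02],
       [-5.94579072e-05,  2.69548836e-01, -9.62986719e-01]]))
mouthL [[30. 46.]]
mouthR [[116. 151.]]
stopL [[143. -50.]]
stopR [[216.  57.]]
c1 [[-26.  70.]]
c4 [[ 90. 203.]]
c3 [[261.  75.]]
```

View pics/w1.png

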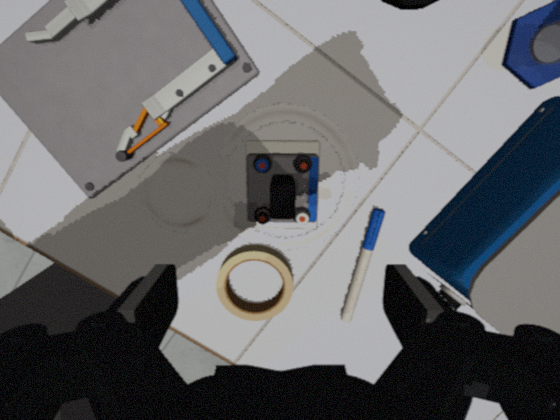

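The wrist view shows the cassette centred at about (283,188), with vials at (262,164), (303,164), (303,217) and (263,214). The tape is at (256,284) and clear. The dock corner is at (92,196), close to the predicted (90,203).

```bash
python3 - <<'E'
from h import *
c=cam("wrist"); im=cv2.imread("pics/w1.png")
V=plane(c,[(262,164),(303,164),(303,217),(263,214)],.037)
print(fitxy([(-.018,.024),(.018,.024),(.018,-.024),(-.018,-.024)],V))
hsv=cv2.cvtColor(im,cv2.COLOR_BGR2HSV)
m=((hsv[...,0]>100)&(hsv[...,0]<125)&(hsv[...,1]>150)).astype(np.uint8); m[:,:305]=0; m[:140]=0;m[230:]=0;m[:,330:]=0
ys,xs=np.nonzero(m); print("stripe px",xs.min(),xs.max(),ys.min(),ys.max(),plane(c,[(xs.mean(),ys.mean())],.024)); print("stripe ends",plane(c,[(313,154),(313,221)],.024))
g=cv2.cvtColor(im,cv2.COLOR_BGR2GRAY)
n=((g<32)).astype(np.uint8);n[:,:268]=0;n[:,298:]=0;n[:165]=0;n[225:]=0
ys,xs=np.nonzero(n);print("handle px",xs.min(),xs.max(),ys.min(),ys.max(),len(xs))
print(plane(c,[(270,175),(296,175),(283,175)],.07))
print("corners",plane(c,[(92,196),(259,72)],.008))
E
```

```text
(array([ 0.45023831, -0.41932768]), np.float64(-1.4879161329884418), np.float64(0.0021922719346064157))
stripe px 308 317 158 220 [[ 0.45173695 -0.44680675  0.024     ]]
stripe ends [[ 0.48273352 -0.44350021  0.024     ]
 [ 0.42052877 -0.45070902  0.024     ]]
handle px 268 297 165 219 1134
[[ 0.46858077 -0.40749565  0.07      ]
 [ 0.47037691 -0.42747461  0.07      ]
 [ 0.46947883 -0.41748508  0.07      ]]
corners [[ 0.42169776 -0.23653935  0.008     ]
 [ 0.54815878 -0.3894995   0.008     ]]
```

```bash
python3 -m inch '[0.13,0.05,2,0, 0.13,0.05,2,0, 0,0,2,0, 0,0,2,0, 0,0,2,0]' 
python3 -m inch '[0,0,1.5,0, 0,0,1.5,0, 0,0,1.2,0, 0,0,0.8,0, 0,0,0,0]'
python3 -c "
from h import *
go(.4485,-.4187,.051,.086)"
```

```text
clock: 1.82
tcp_pos: [0.4485, -0.4187, 0.1014]
orientation: [0.0, 0.999, 0.045, 0.0]
wrist_force: [-0.0, 0.4, -0.0]
finger_gap: 0.0854
grip_force: 0.0
clock: 2.23
tcp_pos: [0.4476, -0.4176, 0.0503]
orientation: [-0.001, 0.999, 0.044, -0.001]
wrist_force: [-0.3, 0.3, 0.1]
finger_gap: 0.0853
grip_force: 0.0
t 2.23 tcp [ 0.4476 -0.4176  0.0503] h 0.088 gap 0.0853 F [-0.3  0.3  0.1]
shift cm [ 0.08  0.12 -0.07] turn 0.002
```

Close the gripper, then lift.

```bash
Zr='' ; python3 -m inch '[0.08,0.1,-0.05,0, 0,0,0,0, 0,0,0,0, 0,0,0,0, 0,0,0,0]' -1 60
python3 -m inch '[0,0,0,0, 0,0,0,0, 0,0,0,0, 0,0,0,0, 0,0,0,0]'
python3 -m inch '[0,0,0,0, 0,0,0,0, 0,0,0,0, 0,0,0,0, 0,0,0,0]'
```

```text
clock: 2.65
tcp_pos: [0.4499, -0.4199, 0.0536]
orientation: [0.001, 0.999, 0.043, 0.0]
wrist_force: [0.3, -0.4, -0.2]
finger_gap: 0.0257
grip_force: 0.0
clock: 3.07
tcp_pos: [0.4498, -0.4197, 0.0534]
orientation: [0.0, 0.999, 0.043, 0.0]
wrist_force: [-0.5, 1.6, 6.1]
finger_gap: 0.019
grip_force: 60.5
clock: 3.48
tcp_pos: [0.4498, -0.4197, 0.0534]
orientation: [0.0, 0.999, 0.043, 0.0]
wrist_force: [-1.5, 2.0, 4.9]
finger_gap: 0.0193
grip_force: 60.5
```

```bash
python3 -m inch '[0,0,-1,0, 0,0,-2,0, 0,0,-2.5,0, 0,0,-2.5,0, 0,0,-2,0]'
python3 -m inch '[-0.3,-2,0,0, -0.4,-3.3,0,0, -0.4,-3.3,0,0, -0.3,-3.3,0,0, -0.3,-3.3,0,0]'
python3 -m inch '[0,0,0,-0.12, 0,0,0,-0.12, 0,0,0,-0.12, 0,0,0,-0.12, 0,0,0,-0.12]'
python3 -m inch '[0,0,0,-0.01, 0,0,0,0, 0,0,0,0, 0,0,0,0, 0,0,0,0]'
python3 - <<'E'
from h import *
go(.42,-.27,.155,.698)
c=cam("wrist");np.set_printoptions(suppress=True); print(c)
im=eyes.read_camera("wrist"); cv2.imwrite("pics/w2.png",im[:,:,::-1])
E
```

```text
clock: 3.9
tcp_pos: [0.4494, -0.4193, 0.1542]
orientation: [-0.0, 0.999, 0.043, -0.0]
wrist_force: [0.9, -0.4, -2.9]
finger_gap: 0.0189
grip_force: 59.3
clock: 4.32
tcp_pos: [0.4184, -0.2678, 0.1524]
orientation: [-0.001, 0.999, 0.043, -0.001]
wrist_force: [1.3, 0.1, -3.5]
finger_gap: 0.0187
grip_force: 59.5
clock: 4.73
tcp_pos: [0.4191, -0.269, 0.1526]
orientation: [-0.0, 0.941, 0.34, -0.0]
wrist_force: [-0.5, -0.5, -3.0]
finger_gap: 0.0189
grip_force: 60.0
clock: 5.15
tcp_pos: [0.4194, -0.2695, 0.1527]
orientation: [-0.0, 0.94, 0.341, -0.0]
wrist_force: [-0.5, 0.0, -2.0]
finger_gap: 0.0188
grip_force: 60.0
t 5.15 tcp [ 0.4194 -0.2695  0.1527] h 0.6954 gap 0.0188 F [-0.5  0.  -2. ]
shift cm [ 0.01  0.08 -0.23] turn -0.0026
(np.float64(345.02675253832683), 280.0941741978536, 209.55338385157626, array([ 0.47306875, -0.22531125,  0.28431244]), array([[ 0.64051624, -0.73961521, -0.20665985],
       [-0.76794445, -0.61670482, -0.17302163],
       [ 0.0005213 ,  0.26952645, -0.96299285]]))
```

View pics/w2.png

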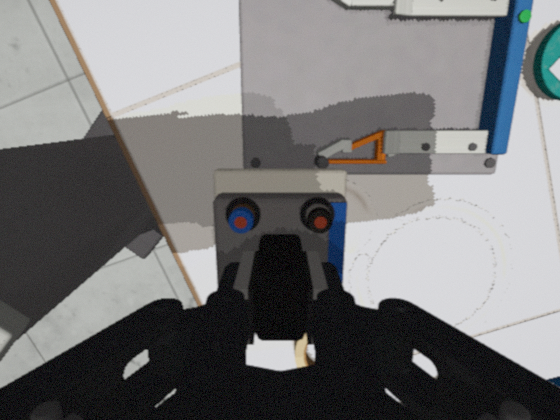

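The view shows the dock above the held cassette. The plate's rear edge is at column 241 and its lower edge at row 172. The lips' inner edges are at rows 17 and 131, the blue stop is around columns 485–528, and the catch is at (355,152). The cassette flange spans columns 216–347 with its edge at row 170. Next, subpixel edges for both.

```bash
cat > m.py <<'E'
from h import *
def edge_row(g,cols,r0,r1):   # strongest row step per column
    d=np.abs(np.diff(g[r0:r1,cols],axis=0)); return np.c_[cols,r0+0.5+d.argmax(0)]
def edge_col(g,rows,c0,c1):
    d=np.abs(np.diff(g[rows,c0:c1],axis=1)); return np.c_[c0+0.5+d.argmax(1),rows]
def line(c,px,z):
    P=plane(c,px,z)[:,:2]
    vx,vy,x0,y0=cv2.fitLine(P.astype(np.float32),cv2.DIST_HUBER,0,.001,.001).ravel()
    return np.array([x0,y0]),np.arctan(vy/vx),np.std((P-[x0,y0])@[-vy,vx])
E
python3 - <<'E'
from m import *
c=cam("wrist"); g=cv2.GaussianBlur(cv2.imread("pics/w2.png"),(3,3),0).astype(float).sum(2)
A=np.arange
th=-.8734;d=np.array([.5402,-.2694]);ex=np.array([np.cos(th),np.sin(th)]);ey=np.array([-ex[1],ex[0]])
L={"plate -y (x,-74)":(edge_row(g,A(370,485),165,180),.008),
"plate front (-108,y)":(edge_col(g,A(5,90),233,250),.008),
"lip- inner (x,-38)":(edge_row(g,A(405,480),122,137),.0235),
"lip+ inner (x,38)":(edge_row(g,A(420,500),10,24),.0235),
"stop back top":(edge_col(g,A(30,140),505,535),.032),
"stop face":(edge_col(g,A(30,120),475,500),.008)}
for n,(px,z) in L.items():
    p,a,s=line(c,px,z); print(n,"px",px[0],px[-1],"dock xy mm",((p-d)@np.c_[ex,ey]*1000).round(1),"ang",round(a,4),"sd mm",round(s*1000,2))
s=get_state();t=s["tcp_pos"];print(t)
z=t[2]-.0534+.008
for n,px,zz in (("flange +y (.,43)",edge_row(g,A(225,340),160,180),z),("flange nose (35,.)",edge_col(g,A(176,190),338,356),z),("flange rear (-35,.)",edge_col(g,A(176,190),206,226),z)):
    p,a,sd=line(c,px,zz); print(n,px[0],px[-1],"rel TCP in dock axes mm",((p-t[:2])@np.c_[ex,ey]*1000).round(1),"ang",round(a,4),round(sd*1000,2))
E
```

```text
plate -y (x,-74) px [370.  174.5] [484.  174.5] dock xy mm [ 35.4 -71.3] ang -0.8754 sd mm 0.11
plate front (-108,y) px [238.5   5. ] [240.5  89. ] dock xy mm [-106.6   23.3] ang 0.6954 sd mm 0.2
lip- inner (x,-38) px [405.  130.5] [479.  129.5] dock xy mm [ 40.  -35.8] ang -0.8753 sd mm 0.52
lip+ inner (x,38) px [420.   15.5] [499.   15.5] dock xy mm [41.7 40.3] ang -0.8752 sd mm 0.0
stop back top px [527.5  30. ] [508.5 139. ] dock xy mm [87.9 -9. ] ang 0.6733 sd mm 3.48
stop face px [492.5  30. ] [479.5 119. ] dock xy mm [77.7  4. ] ang 0.6955 sd mm 0.22
[ 0.4194383  -0.26955686  0.15276416]
flange +y (.,43) [225.  167.5] [339.  169.5] rel TCP in dock axes mm [ 0.4 41.8] ang -0.902 0.57
flange nose (35,.) [344.5 176. ] [343.5 189. ] rel TCP in dock axes mm [33.9 34.6] ang 0.6549 1.16
flange rear (-35,.) [214.5 176. ] [215.5 189. ] rel TCP in dock axes mm [-33.1  34.3] ang 0.6452 0.18
```

```bash
python3 -m inch '[1.5,0,0,0, 2.3,0.1,0,0, 2.3,0.1,0,0, 2,0.1,0,0, 1.4,0,0,0]'
python3 -m inch '[0,0,1.5,0, 0,0,2,0, 0,0,1.5,0, 0,0,0,0, 0,0,0,0]'
python3 - <<'E'
from m import *
go(.4942,-.2108,.10,.6954)
im=eyes.read_camera("wrist"); sc=eyes.read_camera("scene"); cv2.imwrite("pics/w3.png",im[:,:,::-1]);cv2.imwrite("pics/s3.png",sc[:,:,::-1])
a=cv2.resize(sc[120:280,190:370],(540,480),interpolation=cv2.INTER_CUBIC)
cv2.imwrite("pics/s3c.png",a[:,:,::-1])
E
```

```text
clock: 5.62
tcp_pos: [0.4956, -0.21, 0.1528]
orientation: [0.0, 0.94, 0.341, 0.0]
wrist_force: [-0.2, 0.8, -1.9]
finger_gap: 0.0188
grip_force: 60.0
clock: 6.03
tcp_pos: [0.4935, -0.2104, 0.1021]
orientation: [-0.001, 0.94, 0.341, -0.001]
wrist_force: [0.5, 0.3, -2.9]
finger_gap: 0.0191
grip_force: 59.9
t 6.03 tcp [ 0.4935 -0.2104  0.1021] h 0.6964 gap 0.0191 F [ 0.5  0.3 -2.9]
shift cm [0.02 0.07 0.21] turn 0.001
```

View pics/w3.png

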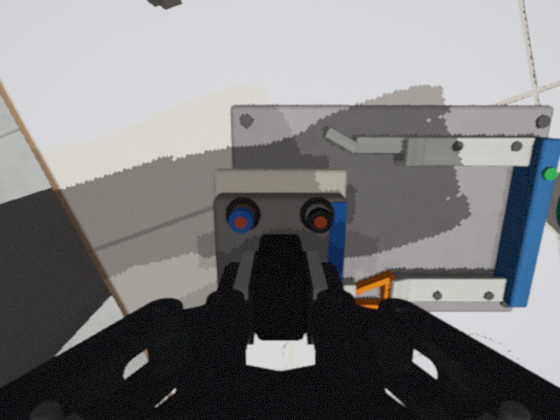

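View pics/s3c.png

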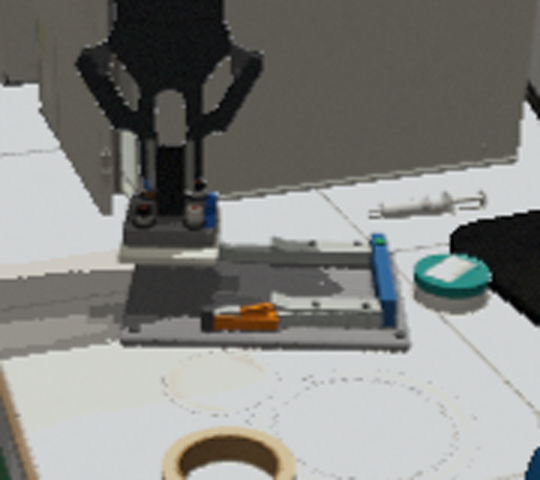

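The wrist view shows both lips (inner edges at about rows 165 and 279), the stop (columns 497–560) and the plate's +y edge at row 105. The held cassette sits level, with its flange edge at row 170 as before. The scene crop agrees: cassette level above the plate front and clear of the catch.

```bash
python3 - <<'E'
from m import *
c=cam("wrist"); g=cv2.GaussianBlur(cv2.imread("pics/w3.png"),(3,3),0).astype(float).sum(2); A=np.arange
s=get_state();t=s["tcp_pos"];M=R.from_quat(np.roll(s["orientation"],-1)).as_matrix();ex=M[:2,1];ey=M[:2,0]
def rep(n,px,z):
    p,a,sd=line(c,px,z); print(n,px[0],px[-1],"z%.3f"%z,"rel TCP mm",((p-t[:2])@np.c_[ex,ey]*1000).round(1),"ang rel",round((a-np.arctan2(ex[1],ex[0])+.785)%1.5708-.785,4),"sd",round(sd*1000,2))
rep("lip+ 38",edge_row(g,A(415,525),158,172),.0235);rep("lip- -38",edge_row(g,A(405,500),272,286),.0235)
rep("plate+ 74",edge_row(g,A(250,520),98,112),.008);rep("plate front -108",edge_col(g,A(115,165),226,240),.008)
rep("stop face",edge_col(g,A(180,270),490,516),.008)
b=t[2]-.0534
for z in (b,b+.008): rep("flange+ 43",edge_row(g,A(225,340),163,177),z)
for k in (166,172,178,184,190): print(k,[edge_col(g,A(k,k+1),c0,c0+22)[0,0] for c0 in (205,336)])
for z in (b+.024,b+.016):
    rep("block nose 33",edge_col(g,A(205,260),338,356),z);rep("block rear -33",edge_col(g,A(205,260),206,226),z)
print(np.abs(np.diff(g[160:205,280])).round())
E
```

```text
lip+ 38 [415.  165.5] [524.  165.5] z0.024 rel TCP mm [114.6  39. ] ang rel -0.0005 sd 0.54
lip- -38 [405.  278.5] [499.  278.5] z0.024 rel TCP mm [118.7 -38.2] ang rel -0.0012 sd 0.0
plate+ 74 [250.  104.5] [519.  104.5] z0.008 rel TCP mm [34.4 74.7] ang rel -0.0001 sd 0.15
plate front -108 [230.5 115. ] [231.5 164. ] z0.008 rel TCP mm [-31.1  54.5] ang rel -0.0084 sd 0.16
stop face [510.5 180. ] [494.5 269. ] z0.008 rel TCP mm [154.7  -5.3] ang rel -0.0015 sd 0.2
flange+ 43 [225.  170.5] [339.  169.5] z0.050 rel TCP mm [-0.5 40.2] ang rel -0.0005 sd 0.27
flange+ 43 [225.  170.5] [339.  169.5] z0.058 rel TCP mm [10.8 41.5] ang rel -0.0005 sd 0.26
166 [np.float64(212.5), np.float64(342.5)]
172 [np.float64(212.5), np.float64(345.5)]
178 [np.float64(214.5), np.float64(345.5)]
184 [np.float64(215.5), np.float64(345.5)]
190 [np.float64(215.5), np.float64(345.5)]
block nose 33 [354.5 205. ] [343.5 259. ] z0.074 rel TCP mm [34.1 13.1] ang rel -0.195 sd 0.99
block rear -33 [212.5 205. ] [215.5 259. ] z0.074 rel TCP mm [-32.   13.6] ang rel -0.001 sd 0.15
block nose 33 [354.5 205. ] [343.5 259. ] z0.066 rel TCP mm [35.8 10.3] ang rel -0.1949 sd 1.04
block rear -33 [212.5 205. ] [215.5 259. ] z0.066 rel TCP mm [-33.6  10.8] ang rel -0.001 sd 0.16
[ 1.  1.  2.  2.  1.  1.  6. 22. 31. 36. 32. 19.  9.  5.  1.  2.  0.  1.
  0.  1.  2.  1.  3.  2.  1.  1.  0.  1.  1.  3. 25. 70. 83. 43.  8.  2.
  7. 16. 15.  5.  1.  5.  4.  1.]
```

```bash
python3 -m inch '[0.18,0,1,0, 0,0,1,0, 0,0,0.7,0, 0,0,0.3,0, 0,0,0,0]'
python3 -m inch '[0,0,0.3,0, 0,0,0.1,0, 0,0,0,0, 0,0,0,0, 0,0,0,0]'
python3 -c "
from h import *
go(.4942,-.2108,.0614,.6954)"
```

```text
clock: 6.55
tcp_pos: [0.4947, -0.2092, 0.0715]
orientation: [-0.001, 0.94, 0.341, -0.001]
wrist_force: [-0.7, -0.3, -3.6]
finger_gap: 0.019
grip_force: 60.1
clock: 6.97
tcp_pos: [0.4958, -0.2099, 0.0691]
orientation: [0.0, 0.94, 0.341, 0.0]
wrist_force: [0.2, -0.5, -3.2]
finger_gap: 0.0192
grip_force: 60.1
t 6.97 tcp [ 0.4958 -0.2099  0.0691] h 0.6968 gap 0.0192 F [ 0.2 -0.5 -3.2]
shift cm [-0.19 -0.03  0.77] turn 0.0014
```

```bash
python3 -m inch '[0,0,0.3,0, 0,0,0.2,0, 0,0,0,0, 0,0,0,0, 0,0,0,0]'
python3 -m inch '[0,0,0.1,0, 0,0,0.1,0, 0,0,0,0, 0,0,0,0, 0,0,0,0]'
python3 -m inch '[0,0,0.1,0, 0,0,0,0, 0,0,0,0, 0,0,0,0, 0,0,0,0]'
```

```text
clock: 7.38
tcp_pos: [0.4956, -0.2097, 0.0637]
orientation: [-0.0, 0.94, 0.341, -0.0]
wrist_force: [-0.1, 0.0, -3.0]
finger_gap: 0.0189
grip_force: 60.1
clock: 7.8
tcp_pos: [0.4957, -0.2098, 0.0618]
orientation: [0.0, 0.94, 0.341, 0.0]
wrist_force: [0.5, -0.1, -3.5]
finger_gap: 0.0191
grip_force: 60.1
clock: 8.22
tcp_pos: [0.4957, -0.2098, 0.0615]
orientation: [0.0, 0.94, 0.341, 0.0]
wrist_force: [-3.8, 2.5, 5.1]
finger_gap: 0.019
grip_force: 61.4
```

```bash
python3 -m inch '[0,0.2,-0.05,0, 0,0.5,0,0, 0,0.6,0,0, 0,0.6,0,0, 0,0.4,0,0]'
python3 -m inch '[0,0.3,0,0, 0,0.3,0,0, 0,0.2,0,0, 0,0,0,0, 0,0,0,0]'
python3 -c "
from h import *
go(.569,-.3,.0614,.6954)"
```

```text
clock: 8.63
tcp_pos: [0.5104, -0.2271, 0.0615]
orientation: [-0.001, 0.94, 0.342, 0.0]
wrist_force: [-4.7, 4.4, 7.8]
finger_gap: 0.0191
grip_force: 61.4
clock: 9.05
tcp_pos: [0.5151, -0.2326, 0.0616]
orientation: [-0.001, 0.94, 0.342, -0.0]
wrist_force: [-3.5, 5.0, 6.6]
finger_gap: 0.0189
grip_force: 61.6
t 9.05 tcp [ 0.5151 -0.2326  0.0616] h 0.6971 gap 0.0189 F [-3.5  5.   6.6]
shift cm [-0.19  8.63  0.  ] turn 0.0017
```

```bash
python3 -m inch '[0,0.3,-0.03,0, 0,0.4,0,0, 0,0.4,0,0, 0,0.4,0,0, 0,0.2,0,0]'
python3 -m inch '[0,0.4,0,0, 0,0.5,0,0, 0,0.5,0,0, 0,0.5,0,0, 0,0.3,0,0]'
python3 -m inch '[0,0.4,0,0, 0,0.5,0,0, 0,0.5,0,0, 0,0.4,0,0, 0,0.2,0,0]'
```

```text
clock: 9.47
tcp_pos: [0.5264, -0.2454, 0.0616]
orientation: [-0.001, 0.94, 0.342, 0.0]
wrist_force: [-0.6, 6.0, 4.3]
finger_gap: 0.0192
grip_force: 61.1
clock: 9.88
tcp_pos: [0.541, -0.2627, 0.0616]
orientation: [-0.001, 0.94, 0.342, 0.001]
wrist_force: [-1.5, 5.7, 5.0]
finger_gap: 0.0189
grip_force: 61.3
clock: 10.3
tcp_pos: [0.5538, -0.2781, 0.0616]
orientation: [-0.001, 0.94, 0.342, 0.0]
wrist_force: [-2.3, 6.5, 5.6]
finger_gap: 0.0191
grip_force: 61.2
```

```bash
python3 -m inch '[0,0.4,0,0, 0,0.5,0,0, 0,0.5,0,0, 0,0.3,0,0, 0,0.2,0,0]'
python3 -m inch '[0,0.2,0,0, 0,0.2,0,0, 0,0.1,0,0, 0,0.1,0,0, 0,0,0,0]'
python3 -c "
from h import *
go(.569,-.3,.0614,.6954)"
```

```text
clock: 10.72
tcp_pos: [0.5657, -0.2925, 0.0616]
orientation: [-0.001, 0.94, 0.342, 0.0]
wrist_force: [-2.1, 7.0, 6.0]
finger_gap: 0.0189
grip_force: 61.4
clock: 11.13
tcp_pos: [0.5696, -0.2977, 0.0616]
orientation: [-0.0, 0.94, 0.342, 0.0]
wrist_force: [-0.8, 3.3, 2.8]
finger_gap: 0.0189
grip_force: 60.9
t 11.13 tcp [ 0.5696 -0.2977  0.0616] h 0.6971 gap 0.0189 F [-0.8  3.3  2.8]
shift cm [-0.19  0.13  0.02] turn 0.0017
```

```bash
python3 -m inch '[0,0.1,0,0, 0,0.1,0,0, 0,0,0,0, 0,0,0,0, 0,0,0,0]'
python3 -m inch '[0,0.1,0,0, 0,0.05,0,0, 0,0,0,0, 0,0,0,0, 0,0,0,0]'
```

```text
clock: 11.55
tcp_pos: [0.57, -0.2984, 0.0616]
orientation: [-0.001, 0.94, 0.342, -0.0]
wrist_force: [-3.3, 6.8, 5.4]
finger_gap: 0.0188
grip_force: 61.5
clock: 11.97
tcp_pos: [0.5701, -0.2985, 0.0617]
orientation: [-0.002, 0.94, 0.342, -0.001]
wrist_force: [-7.0, 9.9, 8.5]
finger_gap: 0.019
grip_force: 61.9
```

```bash
python3 -m inch '[0,0.2,0,0, 0,0.1,0,0, 0,0,0,0, 0,0,0,0, 0,0,0,0]'
python3 - <<'E'
from h import *
go(.569,-.3,.0614,.6954)
im=eyes.read_camera("wrist"); sc=eyes.read_camera("scene"); cv2.imwrite("pics/w4.png",im[:,:,::-1])
a=cv2.resize(sc[170:260,215:335],(800,600),interpolation=cv2.INTER_CUBIC); cv2.imwrite("pics/s4c.png",a[:,:,::-1])
E
```

```text
clock: 12.38
tcp_pos: [0.5703, -0.2988, 0.0619]
orientation: [-0.004, 0.94, 0.342, -0.002]
wrist_force: [-11.7, 14.8, 16.3]
finger_gap: 0.0194
grip_force: 62.7
t 12.38 tcp [ 0.5703 -0.2988  0.0619] h 0.6979 gap 0.0194 F [-11.7  14.8  16.3]
shift cm [-0.18  0.01  0.05] turn 0.0025
```

View pics/s4c.png

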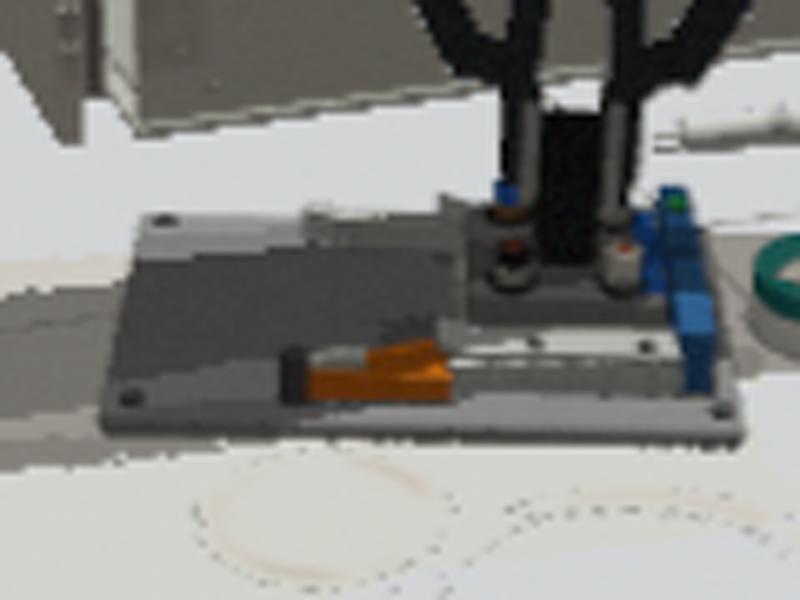

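The scene crop shows the cassette at the blue stop under the lips. The orange tooth is back at rest behind it (tip at about (437,345)). I'll ease the push, release and lift off.

```bash
python3 -m inch '[0,-0.2,-0.05,0, 0,-0.15,0,0, 0,-0.05,0,0, 0,0,0,0, 0,0,0,0]'
python3 -m inch '[0,0,0,0, 0,0,0,0, 0,0,0,0, 0,0,0,0, 0,0,0,0]' 0.3
python3 -m inch '[0,0,0,0, 0,0,0,0, 0,0,-0.5,0, 0,0,-1,0, 0,0,-1.5,0]'
python3 -m inch '[0,0,-2,0, 0,0,-2,0, 0,0,-2,0, 0,0,-2,0, 0,0,-1,0]'
python3 -m inch '[-3,0,0,0, -3,0,0,0, -3,0,0,0, -3,0,0,0, -2,0,0,0]'
python3 - <<'E'
from h import *
go(.569,-.3,.0614)
n=lambda k,f:cv2.imwrite(f,eyes.read_camera(k)[:,:,::-1])
n("wrist","pics/w5.png");n("scene","pics/s5.png");n("top","pics/t5.png")
a=cv2.imread("pics/w5.png");b=cv2.resize(cv2.imread("pics/t5.png")[100:310,180:400],(400,382));cv2.imwrite("pics/b5.png",np.hstack([cv2.resize(a,(400,382)),b]))
d=cv2.absdiff(cv2.imread("pics/t5.png"),cv2.imread("pics/top0.png")).max(2)
print("diff tin",(d[108:142,292:322]>40).sum(),"tape",(d[252:296,304:350]>40).sum(),"marker",(d[226:294,374:390]>40).sum())
E
```

```text
clock: 12.9
tcp_pos: [0.57, -0.2984, 0.0617]
orientation: [-0.002, 0.94, 0.342, -0.0]
wrist_force: [-2.9, 6.8, 4.3]
finger_gap: 0.019
grip_force: 61.1
clock: 13.32
tcp_pos: [0.5714, -0.3004, 0.0622]
orientation: [0.0, 0.94, 0.341, 0.0]
wrist_force: [0.6, 0.6, -0.7]
finger_gap: 0.0556
grip_force: 0.0
clock: 13.73
tcp_pos: [0.5703, -0.2993, 0.0918]
orientation: [-0.001, 0.94, 0.341, -0.001]
wrist_force: [0.9, -0.2, -0.6]
finger_gap: 0.0555
grip_force: 0.0
clock: 14.15
tcp_pos: [0.5721, -0.3005, 0.1862]
orientation: [0.002, 0.94, 0.341, 0.001]
wrist_force: [0.5, 0.6, 0.9]
finger_gap: 0.0554
grip_force: 0.0
clock: 14.57
tcp_pos: [0.4618, -0.3911, 0.1825]
orientation: [0.0, 0.94, 0.341, -0.0]
wrist_force: [0.6, 0.0, -0.3]
finger_gap: 0.0554
grip_force: 0.0
t 14.57 tcp [ 0.4618 -0.3911  0.1825] h 0.6957 gap 0.0554 F [ 0.6  0.  -0.3]
shift cm [14.07 -0.13 12.1 ] turn None
diff tin 848 tape 1172 marker 333
```

View pics/b5.png

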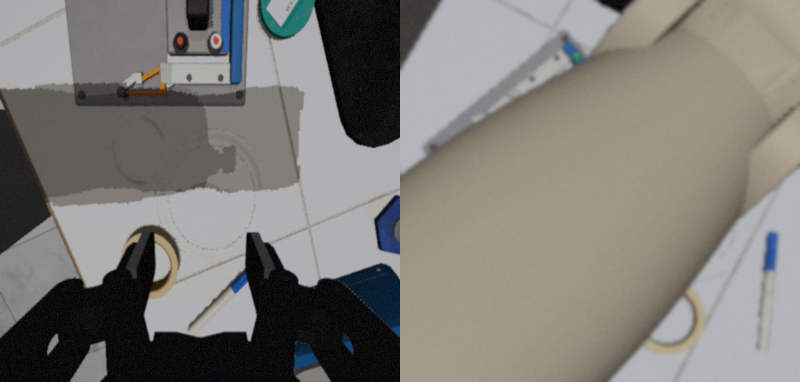

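The left half shows the cassette seated at the stop and the catch across its rear corner. The right half is mostly covered by the arm, which explains the difference counts. One last close crop to check the catch and the stop gap.

```bash
python3 - <<'E'
from h import *
a=cv2.imread("pics/w5.png")[0:125,130:350];cv2.imwrite("pics/c5.png",cv2.resize(a,None,fx=3.6,fy=3.6,interpolation=cv2.INTER_CUBIC))
E
```

```text
(no output)
```

View pics/c5.png

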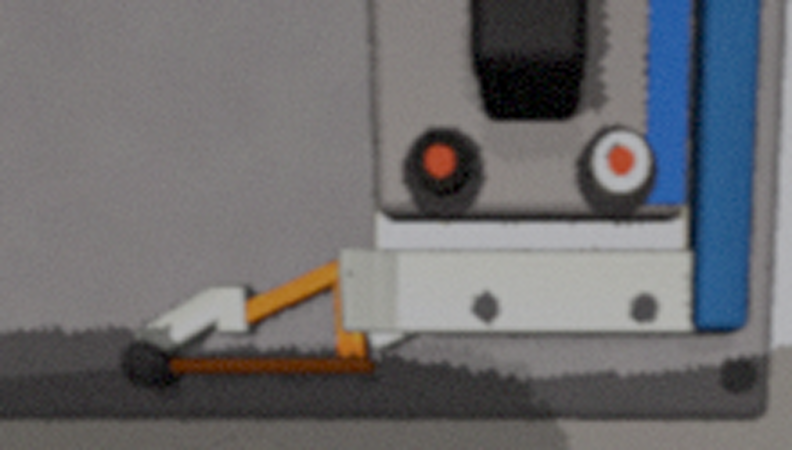

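The crop shows the flange against the stop (right edge at column 687, stop face at 692). The catch arm lies parallel to the plate edge, so it is at rest, and its tooth at (340,265) is behind the cassette's rear edge (column 376).

```bash
python3 -c "
from workcell import env
print(env.hand_in())"
```

```text
the job is handed in; nothing more can be done
None
```

The cassette is in the dock against the blue stop with the catch closed behind it and the gripper clear; the tin, tape roll and marker were never touched, and I handed the job in at about 15 s.

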